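# Sweep loose jigsaw pieces into the puzzle board's drawer

### The job

Clear the working area of the jigsaw board: with your fingertips, sweep the three loose single pieces over the edge of the board so that they drop into the open drawer below it - slide them, do not pick any of them up. Then push the drawer fully shut with the pieces inside, and leave the joined-up section of puzzle, the bowl and the mug where they are.

Things in the scene. Friction and masses are not known exactly. Their poses are not given: they have to be found in the camera images.
- board: wooden jigsaw board on the table: 500 mm (x) by 600 mm (y), flat rimless top 80 mm above the table, top panel 8 mm thick. Origin at table level under the middle of the drawer-side edge; +y runs from that edge in over the board (y 0..600), x along the edge (-250..250). Turned up to 0.2 rad. The picture's finished border lies fixed on its far part, y 465..585 mm, and stays
- drawer (a joint): how far the drawer stands out beyond the board's edge, m: 0 is shut, front flush with the edge; starts 0.11 to 0.14 out (stop at 0.16). It slides out along the board's -y from under the top panel, 1.5 N friction, no spring. Open tray 270 mm long, inner width 288 mm, centred on board x = 0, inner floor 9 mm and wall tops 67 mm above the table: pieces fall 71 mm
- drawer_front (a point): middle of the outer face of the drawer's front panel, 37 mm above the table; axes as the board's: -y points out of the face, +y is the direction that shuts it. The panel is 300 mm wide (x), 12 mm thick, from 3 to 71 mm above the table, with a finger notch 36 mm wide and 18 mm deep in the middle of its top edge
- piece_a: one of three alike loose wooden jigsaw pieces, single on the board: 40 mm square, 8 mm thick, about 12 g; a round knob sticks out 10 mm in the middle of its +x and -x sides (60 mm over both), a notch 14 mm wide, 8 mm deep in its +y and -y sides. Plywood, printed top, any yaw. Origin: centre of its underside. Slides freely; drops into the drawer once its middle is past the edge
- piece_b: one of three alike loose wooden jigsaw pieces, single on the board: 40 mm square, 8 mm thick, about 12 g; a round knob sticks out 10 mm in the middle of its +x and -x sides (60 mm over both), a notch 14 mm wide, 8 mm deep in its +y and -y sides. Plywood, printed top, any yaw. Origin: centre of its underside. Slides freely; drops into the drawer once its middle is past the edge
- piece_c: one of three alike loose wooden jigsaw pieces, single on the board: 40 mm square, 8 mm thick, about 12 g; a round knob sticks out 10 mm in the middle of its +x and -x sides (60 mm over both), a notch 14 mm wide, 8 mm deep in its +y and -y sides. Plywood, printed top, any yaw. Origin: centre of its underside. Slides freely; drops into the drawer once its middle is past the edge
- section: joined-up corner section of the puzzle lying loose on the board beside the loose pieces, 2 by 3 pieces: 80 mm (x) by 120 mm (y), 8 mm thick, with 10 mm knobs sticking out of its +x and -y sides. Origin: centre of its underside (of the 80 x 120). Lies at one side of the loose pieces, the bowl at the other. Leave alone
- bowl: small white ceramic bowl standing on the board, 90 mm across, 40 mm high, empty. Origin: centre of its underside. Leave alone
- mug: blue mug standing on the table on the drawer's side of the board, beyond the drawer: 80 mm across, 95 mm high, handle on its +y side. Origin: centre of its underside. Leave alone

How it is judged:
On the way, in this order (a step that is already met when the one before it is completed fails the run):
1. all three loose pieces lie in the open drawer (x of piece_a in the frame of drawer_front between -0.144 and 0.144 m and y of piece_a in the frame of drawer_front between 0.014 and 0.262 m and z of each of piece_a, piece_b, piece_c in the frame of board below 0.062 m and x of piece_b in the frame of drawer_front between -0.144 and 0.144 m and y of piece_b in the frame of drawer_front between 0.014 and 0.262 m and x of piece_c in the frame of drawer_front between -0.144 and 0.144 m and y of piece_c in the frame of drawer_front between 0.014 and 0.262 m and value of joint drawer above 0.05 m), for 0.2 s.
2. the drawer is pushed shut with the pieces in it (x of piece_a in the frame of drawer_front between -0.144 and 0.144 m and y of piece_a in the frame of drawer_front between 0.014 and 0.262 m and z of each of piece_a, piece_b, piece_c in the frame of board below 0.062 m and x of piece_b in the frame of drawer_front between -0.144 and 0.144 m and y of piece_b in the frame of drawer_front between 0.014 and 0.262 m and x of piece_c in the frame of drawer_front between -0.144 and 0.144 m and y of piece_c in the frame of drawer_front between 0.014 and 0.262 m and value of joint drawer below 0.006 m), for 0.2 s.
At the end, for the whole second after the job is handed in: All three loose pieces lie inside the drawer (their middles within its walls and below its wall tops), at rest; the drawer is shut to within 6 mm; the joined section has stayed within 12 mm and the bowl and mug within 15 mm of where they were (all of step 2 and linear speed of each of piece_a, piece_b, piece_c below 0.02 m/s and distance of section from where it was at the start of the episode below 0.012 m and distance of each of bowl, mug from where it was at the start of the episode below 0.015 m); the robot touches nothing.
It fails at once if a loose piece is lifted more than 15 mm off the board (z of any of piece_a, piece_b, piece_c in the frame of board above 0.095 m).
It fails at once if the joined section, the bowl or the mug is shoved away (12 mm, 15 mm, 15 mm) or lifted (distance of section from where it was at the start of the episode above 0.012 m or distance of any of bowl, mug from where it was at the start of the episode above 0.015 m).
It also fails if it takes over 58 s, if anything falls off the work surface, if the arm or the gripper's body presses on something with over 40 N, if the wrist force passes 120 N, or if a joint passes its speed limit or range.

### The arm

A 6-joint arm with a two-finger parallel gripper is mounted at the origin on the work surface. World frame = base frame: x ahead of the robot, y to its left, z up, the work surface at z = 0. Lengths are in m, angles in rad, forces in N, time in s.
With the tool pointing down it reaches from about 0.25 to 0.775 m from the base axis. Payload 4 kg.
Tool frame: the origin (TCP) lies midway between the tips of the shut fingers; the grasp point (between the pads) lies 19 mm behind it; z points along the fingers, y is the direction in which the jaws open and shut (so a half turn about z gives the same grasp; the last joint's range is limited). The gripper opens to 94 mm and grips with 3 to 60 N. Pads are 16 mm wide; open, the fingers measure 119 mm over their backs; the gripper's body (75 mm by 177 mm) begins 78 mm behind the grasp point.
Start: joints at [-1.404, 0.087, 1.371, -0, 1.684, -0.103], TCP at [0.147, -0.53, 0.206] pointing down, gripper open.
Joint ranges: [-3.1, 3.1], [-0.76, 2.03], [0.27, 2.55], [-1.08, 4.22], [0.17, 2.65], [-2.57, 2.57]. Speed limits (rad/s): [2.79, 2.79, 3.14, 3.14, 3.14, 3.14].

### API

Orientations are given as [roll, pitch, yaw] about the fixed x, y, z axes, in that order (R = Rz(yaw) Ry(pitch) Rx(roll)).
In Python, from bench import robot, cams gives the robot as it stands.
- The arm moves only by the tool step_arm, never from a script. Its argument "plan" is a list that holds one entry, the list of rows, each a list of 5 numbers: the shift along the world's x, y, z in mm, then the turn about the world's z in rad, then the opening in per cent of the stroke, from 0 (shut) to 100 (fully open). In form: [[[tx, ty, tz, turn, fingers], ...]]. A call has 1 to 8 rows; each row is the pose to reach, as a shift and turn from the pose commanded when the call began; what a row does not reach only later rows make up. A row lasts 1/12 s, in which the tool goes at most 41.7 mm and 7.16 degrees, less where a joint would pass 70% of its speed; a pose out of reach is approached as far as the arm can. A call with a gripper value outside its range is refused whole. The fingers move at their own pace and stop on an object; the grip force is fixed at half the most. Time passes only in rows, so rows that repeat a pose let the fingers close. It gives the time, the measured TCP pose, the force and the opening at its end, in the units of the state.
- robot.get_obs(): the state, without advancing time (a new reading comes with each control period).
- cams.snapshot(name): name is "side" or "top"; returns a dict with "frame" (400x640x3 uint8, red, green, blue), "camera_matrix" (3x3 intrinsics, pixels), "origin" and "attitude" of the camera in the world. Camera axes: x right, y down, z forward; pixel columns grow to the right and rows downward; lengths in m; the calibration is good to about 2 mm. A picture is of the moment at which its call begins. There is no depth.
- robot.close_job(): hands the job in, once; it reports no verdict.
The state is a dict: "time": time; "joint_positions": joint angles; "qvel": joint speeds; "joint_torque": joint torques, N m; "tool_pos": TCP position; "ee_rot": TCP orientation; "wrist_force": force on the tool from outside, world axes, zero at the start; "wrist_torque": the same for the moment, N m; "width": finger opening in m.
Only numpy, scipy, OpenCV 4.12 (cv2) and the standard library are available. Lean on these libraries where they do the work, as an engineer would, in place of code of your own. Each camera call takes 0.05 s, during which the arm holds its last target. There are 200 camera calls.

## Working session

There is one attempt and no reset: what is moved stays moved. The work goes in short steps, Python scripts to look and compute and a tool call to move; the robot and the scene stay as the last step left them, time stands still between calls to the robot, and variables do not carry over. Pictures are saved under pics/ and viewed, about 8 in all and at most 12, crops included, and the job is handed in when it is done.

Besides the shell and the picture viewer there is one more tool, called after ">>>" as a command line: name --argument value ..., lists and objects as JSON in quotes. step_arm: Moves the arm, as the interface text tells. Its arguments: {"type":"object","properties":{"plan":{"type":"array"}},"required":["plan"]}

```bash
mkdir -p pics; ls
python3 - <<'E'
from bench import robot,cams
import cv2,pickle
o=robot.get_obs();print({k:o[k] for k in('time','tool_pos','ee_rot','width')})
d={}
for n in('top','side'):
    s=cams.snapshot(n);d[n]=s;cv2.imwrite(f'pics/{n}0.png',s['frame'][:,:,::-1]);print(n,s['camera_matrix'],s['origin'],s['attitude'])
pickle.dump(d,open('s0.pkl','wb'))
E
```

```text
pics
{'time': 0.0, 'tool_pos': array([ 0.14649774, -0.52958386,  0.20429958]), 'ee_rot': array([-3.13940838e+00, -2.49635538e-04,  2.69770808e-01]), 'width': 0.09424358786794707}
top [[361.8395313    0.         314.22016098]
 [  0.         361.8395313  201.47115302]
 [  0.           0.           1.        ]] [ 0.42684657 -0.06953744  0.91920952] [-2.97824787  0.00791117 -1.55516297]
side [[380.06607899   0.         313.58862254]
 [  0.         380.06607899 197.10954008]
 [  0.           0.           1.        ]] [ 0.39935248 -0.56324422  0.70955748] [-2.44560039  0.01397712 -0.3413894 ]
```

View pics/top0.png

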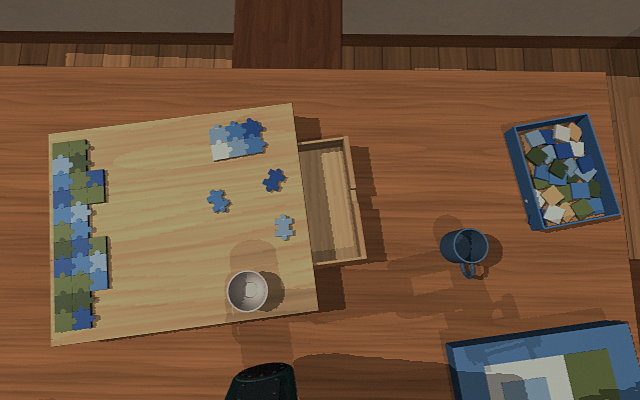

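View pics/side0.png

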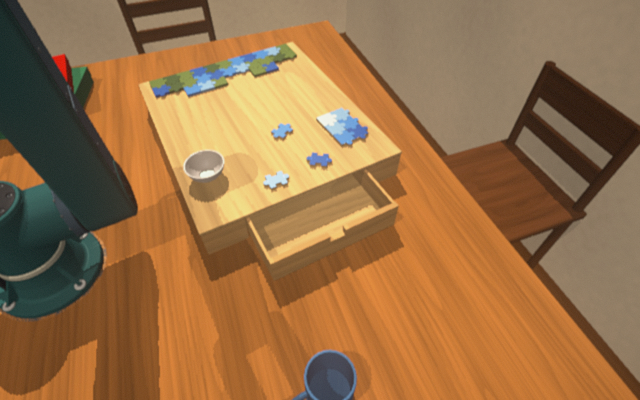

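The top view shows the board (world +y to the left). The loose pieces are at about (218,201), (274,180) and (285,227). The section is at (237,140), the bowl at (247,291), the mug at (465,246), and the drawer sticks out to the right to x≈355. Next I'll convert these pixels to world positions.

```bash
cat > h.py <<'E'
import numpy as np, cv2
from scipy.spatial.transform import Rotation as R
def ray(s,px,z):
    M=R.from_euler('xyz',s['attitude']).as_matrix();K=s['camera_matrix'];o=np.array(s['origin'])
    d=M@np.linalg.solve(K,[px[0],px[1],1.]);return (o+d*(z-o[2])/d[2])
def proj(s,p):
    M=R.from_euler('xyz',s['attitude']).as_matrix();c=M.T@(np.array(p)-s['origin']);q=s['camera_matrix']@c;return q[:2]/q[2]
E
python3 - <<'E'
import pickle;from h import *
np.set_printoptions(precision=4,suppress=True)
d=pickle.load(open('s0.pkl','rb'));t,s=d['top'],d['side']
for n,p in dict(A1=(292,103),A2=(318,311),B1=(49,134),B2=(51,346)).items(): print('top',n,ray(t,p,.08))
for n,p in dict(A1=(400,153),A2=(204,237)).items(): print('side',n,ray(s,p,.08))
print('tcp top',proj(t,(.147,-.53,.206)),proj(s,(.147,-.53,.206)))
a=ray(t,(292,103),.08);b=ray(t,(318,311),.08);yaw=np.arctan2(*(a-b)[1::-1]);o=(a+b)/2
print('edge len',np.linalg.norm(a-b),'yaw',yaw,'org',o)
ex=np.array([np.cos(yaw),np.sin(yaw)]);ey=np.array([-ex[1],ex[0]])
def bf(p):return np.array([(p[:2]-o[:2])@ex,(p[:2]-o[:2])@ey])
pts=dict(pa=((218,201),(282,131)),pb=((274,180),(319,160)),pc=((285,227),(276,180)),sec=((237,140),(343,127)))
for n,(p,q) in pts.items():
    w=ray(t,p,.088);v=ray(s,q,.088);print(n,w[:2],v[:2],'board',bf(w),bf(v))
for n,p,z in(('bowl',(248,291),.12),('mug',(470,245),.095),('dr1',(347,137),.067),('dr2',(367,260),.067)):
    w=ray(t,p,z);print(n,w[:2],bf(w))
for n,p,z in(('bowl',(204,164),.12),('mug',(330,378),.095),('dr1',(397,209),.071),('dr2',(272,268),.071)):
    w=ray(s,p,z);print(n,w[:2],bf(w))
f=t['frame'][80:330,190:390,::-1];cv2.imwrite('pics/c.png',cv2.resize(f,None,fx=3,fy=3)[:600] if 0 else cv2.resize(f,(480,600),interpolation=cv2.INTER_CUBIC))
E
```

```text
top A1 [ 0.81   -0.0022  0.08  ]
top A2 [ 0.3167 -0.0731  0.08  ]
top B1 [0.7226 0.589  0.08  ]
top B2 [0.2319 0.5179 0.08  ]
side A1 [ 0.8059 -0.0069  0.08  ]
side A2 [ 0.3274 -0.0867  0.08  ]
tcp top [569.854 422.177] [ 54.645  588.8062]
edge len 0.49835782490335534 yaw 0.1427455369663988 org [ 0.5633 -0.0376  0.08  ]
pa [0.5616 0.1637] [0.563  0.1591] board [0.027  0.1996] [0.0277 0.1948]
pb [0.6136 0.0346] [0.6144 0.0304] board [0.06   0.0644] [0.0602 0.0601]
pc [0.5032 0.0055] [0.5033 0.0045] board [-0.0534  0.0513] [-0.0534  0.0502]
sec [0.7105 0.1268] [0.7114 0.12  ] board [0.1691 0.1418] [0.169  0.1349]
bowl [0.361  0.0784] [-0.1838  0.1436]
mug [ 0.4681 -0.4139] [-0.1478 -0.3589]
dr1 [ 0.7289 -0.1386] [ 0.1495 -0.1235]
dr2 [ 0.4312 -0.1853] [-0.1518 -0.1274]
bowl [0.3627 0.0759] [-0.1824  0.1409]
mug [ 0.4675 -0.4198] [-0.1492 -0.3646]
dr1 [ 0.7249 -0.1498] [ 0.144  -0.1341]
dr2 [ 0.4368 -0.1954] [-0.1477 -0.1382]
```

Both cameras agree: the board yaw is about 0.143 and the edge middle is near (0.565, -0.042). The pieces are at b (0.614, 0.033), c (0.503, 0.005) and a (0.562, 0.161). I'll sweep b, then c, then a along (0.142, -0.99), with the jaws aligned to the edge and slightly open. First I'll travel at height to behind b.

>>> step_arm --plan '[[[180, 240, 0, 0.6, 17], [180, 240, 0, 0.8, 17], [180, 240, 0, 0.9, 17], [180, 240, 0, 0.9, 17], [180, 240, 0, 0.9, 17], [180, 240, 0, 0.9, 17], [180, 240, 0, 0.9, 17], [180, 240, 0, 0.9, 17]]]'

```text
time: 0.77
tool_pos: [0.3291, -0.2855, 0.2054]
ee_rot: [3.141, -0.003, 1.18]
wrist_force: [-0.4, -0.0, -0.5]
width: 0.0441
```

>>> step_arm --plan '[[[180, 240, 0, 0.544, 17], [180, 240, 0, 0.544, 17], [180, 240, 0, 0.544, 17], [180, 240, 0, 0.544, 17], [180, 240, 0, 0.544, 17], [180, 240, 0, 0.544, 17], [180, 240, 0, 0.544, 17], [180, 240, 0, 0.544, 17]]]'

```text
time: 1.43
tool_pos: [0.5087, -0.0459, 0.2045]
ee_rot: [3.141, -0.002, 1.719]
wrist_force: [-0.6, -1.0, 0.1]
width: 0.0157
```

>>> step_arm --plan '[[[98, 138, 0, 0, 17], [98, 138, 0, 0, 17], [98, 138, 0, 0, 17], [98, 138, 0, 0, 17], [98, 138, 0, 0, 17], [98, 138, -40, 0, 17], [98, 138, -80, 0, 17], [98, 138, -80, 0, 17]]]'

```text
time: 2.1
tool_pos: [0.5971, 0.0861, 0.1137]
ee_rot: [-3.12, -0.001, 1.713]
wrist_force: [-2.8, -0.7, -2.3]
width: 0.0161
```

```bash
cat > look.py <<'E'
import sys,pickle
from bench import robot,cams
from h import *
n=sys.argv[1];out=[]
c={}
for k in('top','side'):
    s=cams.snapshot(k);c[k]=s
    f=s['frame'][:,:,::-1]
    f=f[80:330,190:390] if k=='top' else f[80:290,170:420]
    out.append(cv2.resize(f,(int(f.shape[1]*400/f.shape[0]),400),interpolation=cv2.INTER_CUBIC))
im=np.hstack(out)[:,:800];cv2.imwrite(f'pics/{n}.png',im);pickle.dump(c,open(n+'.pkl','wb'))
o=robot.get_obs();print(im.shape,o['time'],o['tool_pos'],o['ee_rot'],o['wrist_force'])
E
python3 look.py l1
```

```text
(400, 796, 3) 2.2 [0.6027349  0.0864593  0.12329145] [-3.13552042e+00 -6.12228557e-05  1.71231085e+00] [ 0.51640336 -0.19834793  1.21635688]
```

View pics/l1.png

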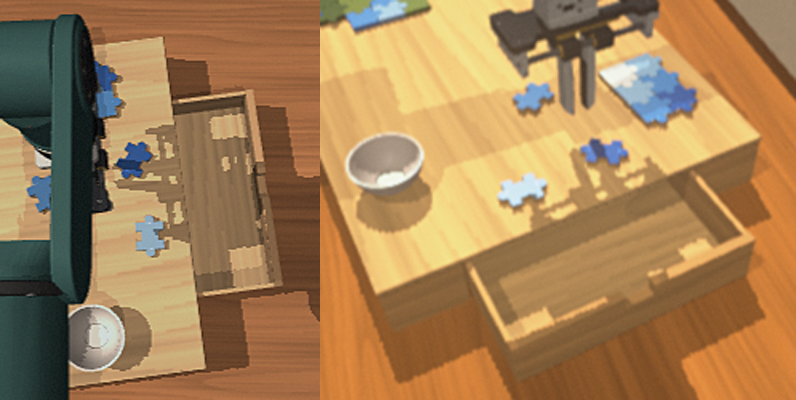

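The fingers are behind the dark piece b, at crop (133,158) top and (603,152) side, and clear of piece a and the section. Next is a slow descent.

>>> step_arm --plan '[[[2, 3, -8, 0, 17], [2, 3, -16, 0, 17], [2, 3, -24, 0, 17], [2, 3, -31, 0, 17], [2, 3, -36, 0, 17], [2, 3, -38, 0, 17], [2, 3, -38, 0, 17], [2, 3, -38, 0, 17]]]'

```text
time: 2.87
tool_pos: [0.6066, 0.0909, 0.0875]
ee_rot: [3.142, 0.0, 1.714]
wrist_force: [0.5, -0.8, 0.5]
width: 0.0158
```

>>> step_arm --plan '[[[1, -6, -4, 0, 17], [2, -14, -4, 0, 17], [3, -23, -4, 0, 17], [4.5, -32, -4, 0, 17], [6, -41, -4, 0, 17], [7, -50, -4, 0, 17], [8.5, -59, -4, 0, 17], [10, -68, -4, 0, 17]]]'

```text
time: 3.53
tool_pos: [0.6168, 0.0217, 0.0836]
ee_rot: [3.141, 0.0, 1.713]
wrist_force: [-0.6, 0.2, 0.8]
width: 0.0157
```

>>> step_arm --plan '[[[1, -9, 0, 0, 17], [2.5, -18, 0, 0, 17], [4, -27, 0, 0, 17], [5, -36, 0, 0, 17], [6.5, -45, 0, 0, 17], [7.5, -54, 0, 0, 17], [9, -63, 0, 0, 17], [10, -68, 0, 0, 17]]]'

```text
time: 4.2
tool_pos: [0.6268, -0.0465, 0.0835]
ee_rot: [3.142, 0.0, 1.713]
wrist_force: [-0.1, -0.4, 0.0]
width: 0.0162
```

```bash
python3 look.py l2
```

```text
(400, 796, 3) 4.3 [ 0.62674183 -0.04619821  0.08344302] [3.14150015e+00 1.19667877e-04 1.71250037e+00] [-0.10392509 -0.18057153 -0.2290927 ]
```

View pics/l2.png

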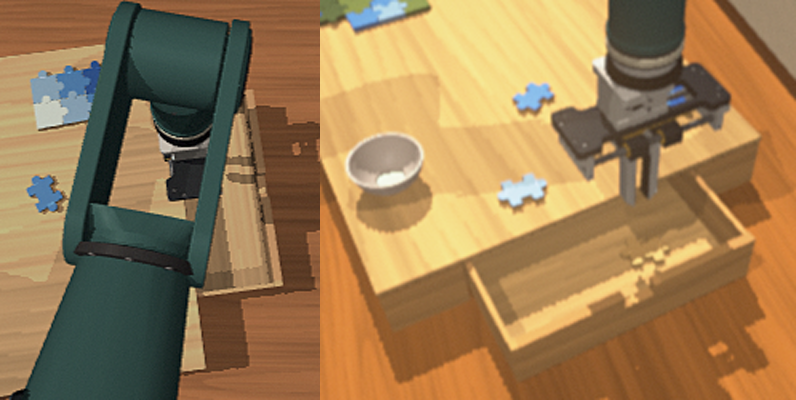

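Piece b is off the board edge and the section hasn't moved. Next is piece c: lift, go behind it, and lower.

>>> step_arm --plan '[[[0, 0, 20, 0, 17], [0, 0, 40, 0, 17], [-25, 20, 45, 0, 17], [-55, 44, 45, 0, 17], [-85, 68, 45, 0, 17], [-110, 88, 45, 0, 17], [-125, 100, 45, 0, 17], [-132, 106, 45, 0, 17]]]'

```text
time: 4.97
tool_pos: [0.4926, 0.0629, 0.1288]
ee_rot: [3.141, -0.001, 1.716]
wrist_force: [0.1, -0.4, -0.1]
width: 0.0162
```

>>> step_arm --plan '[[[0, 0, -8, 0, 17], [0, 0, -18, 0, 17], [0, 0, -28, 0, 17], [0, 0, -37, 0, 17], [0, 0, -43, 0, 17], [0, 0, -45, 0, 17], [0, 0, -45, 0, 17]]]'

```text
time: 5.55
tool_pos: [0.4942, 0.0604, 0.0821]
ee_rot: [-3.139, -0.0, 1.713]
wrist_force: [-0.1, -0.0, 1.3]
width: 0.016
```

```bash
python3 look.py l3
```

```text
(400, 796, 3) 5.65 [0.49494193 0.0606476  0.0835143 ] [3.14144734e+00 2.45185360e-05 1.71336401e+00] [-0.33648814 -0.43074516  1.00806344]
```

View pics/l3.png

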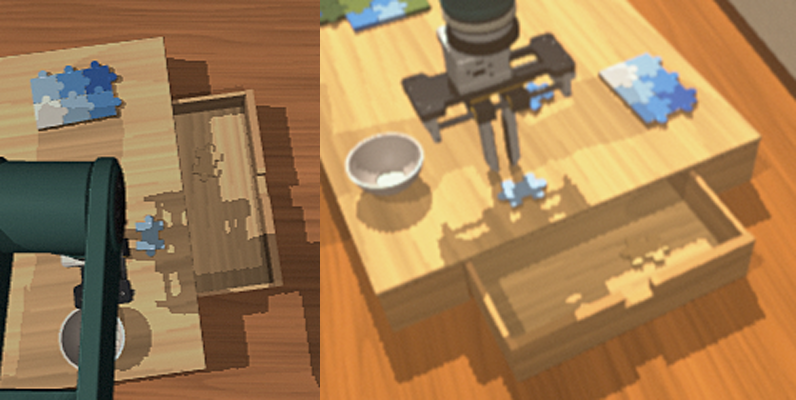

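The fingers are behind c at crop (151,236). Piece b seems to lie flipped, plain side up, in the drawer at crop (208,158). Now I'll push c.

>>> step_arm --plan '[[[1, -6, 0, 0, 17], [2, -14, 0, 0, 17], [3, -22, 0, 0, 17], [4.5, -30, 0, 0, 17], [5.5, -39, 0, 0, 17], [7, -47, 0, 0, 17], [8, -55, 0, 0, 17], [9, -63, 0, 0, 17]]]'

```text
time: 6.32
tool_pos: [0.5037, -0.0032, 0.0835]
ee_rot: [3.141, 0.0, 1.713]
wrist_force: [0.5, 0.6, -0.6]
width: 0.0157
```

>>> step_arm --plan '[[[1, -8, 0, 0, 17], [2.5, -16, 0, 0, 17], [3.5, -25, 0, 0, 17], [5, -33, 0, 0, 17], [6, -42, 0, 0, 17], [7, -51, 0, 0, 17], [8.5, -59, 0, 0, 17], [9, -62, 0, 0, 17]]]'

```text
time: 6.98
tool_pos: [0.5128, -0.0655, 0.0835]
ee_rot: [3.141, 0.0, 1.713]
wrist_force: [0.4, 0.5, -0.3]
width: 0.0156
```

```bash
python3 look.py l4
```

```text
(400, 796, 3) 7.0833 [ 0.51267343 -0.06477151  0.08346286] [ 3.14155636e+00 -1.03906603e-04  1.71274733e+00] [-1.00669765 -0.15289313  0.72368883]
```

View pics/l4.png

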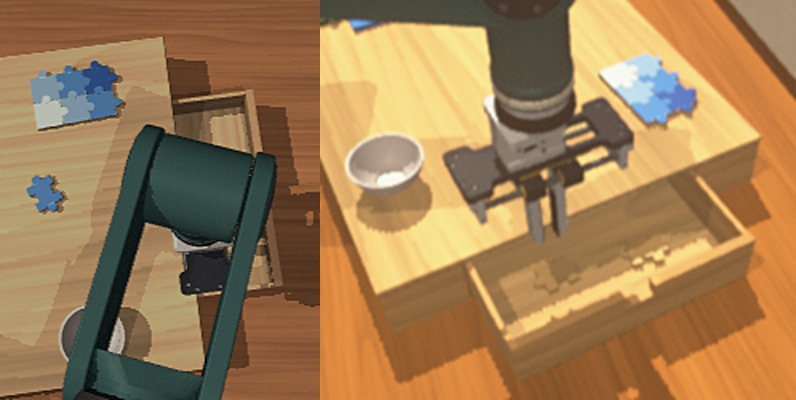

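Piece c now lies flipped in the drawer at (555,285) and b at (645,258). Next is piece a.

>>> step_arm --plan '[[[0, 0, 25, 0, 17], [0, 5, 50, 0, 17], [5, 35, 55, 0, 17], [10, 70, 55, 0, 17], [15, 105, 55, 0, 17], [20, 140, 55, 0, 17], [25, 175, 55, 0, 17], [30, 205, 55, 0, 17]]]'

```text
time: 7.75
tool_pos: [0.5423, 0.1436, 0.1386]
ee_rot: [3.141, -0.001, 1.715]
wrist_force: [-0.1, -0.6, 0.8]
width: 0.0162
```

>>> step_arm --plan '[[[5, 35, 0, 0, 17], [9, 60, 0, 0, 17], [11, 78, 0, 0, 17], [11, 80, -15, 0, 17], [11, 80, -30, 0, 17], [11, 80, -43, 0, 17], [11, 80, -52, 0, 17], [11, 80, -55, 0, 17]]]'

```text
time: 8.42
tool_pos: [0.5522, 0.2205, 0.0811]
ee_rot: [-3.138, 0.0, 1.714]
wrist_force: [0.1, 0.8, -0.1]
width: 0.0158
```

```bash
python3 look.py l5
```

```text
(400, 796, 3) 8.5167 [0.55308386 0.22050231 0.08264991] [-3.13994651e+00  1.65076234e-04  1.71334642e+00] [-0.61610084 -0.02768952  0.8319639 ]
```

View pics/l5.png

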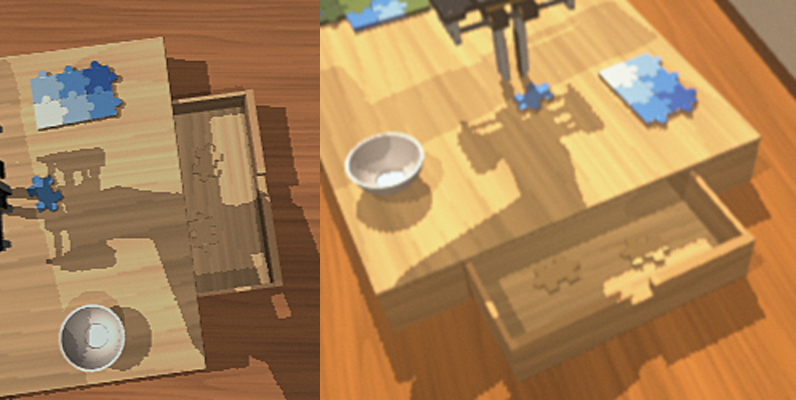

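Both b and c lie face down in the drawer, and the fingers are behind a at crop (45,193). Now the long sweep, with a check midway.

>>> step_arm --plan '[[[1, -6, 0, 0, 17], [2, -14, 0, 0, 17], [3, -22, 0, 0, 17], [4.5, -31, 0, 0, 17], [6, -40, 0, 0, 17], [7, -49, 0, 0, 17], [8.5, -58, 0, 0, 17], [9.5, -67, 0, 0, 17]]]'

```text
time: 9.18
tool_pos: [0.5633, 0.1527, 0.0836]
ee_rot: [3.141, 0.0, 1.713]
wrist_force: [0.3, 0.2, 0.8]
width: 0.0158
```

>>> step_arm --plan '[[[1, -9, 0, 0, 17], [2.5, -18, 0, 0, 17], [4, -27, 0, 0, 17], [5, -36, 0, 0, 17], [6.5, -45, 0, 0, 17], [7.5, -54, 0, 0, 17], [9, -63, 0, 0, 17], [10, -70, 0, 0, 17]]]'

```text
time: 9.85
tool_pos: [0.5733, 0.0828, 0.0835]
ee_rot: [3.141, 0.0, 1.713]
wrist_force: [0.6, 0.2, -0.4]
width: 0.0161
```

```bash
python3 look.py l6
```

```text
(400, 796, 3) 9.95 [0.573293   0.08261927 0.08346609] [3.14157495e+00 2.81308895e-04 1.71224774e+00] [-0.6581289   0.05803446 -0.51014394]
```

View pics/l6.png

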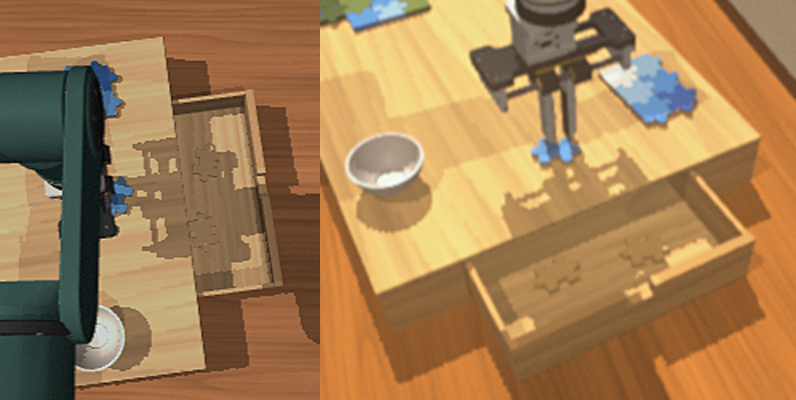

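Piece a sits centred on the two fingers at side crop (555,152). I'll carry on over the edge.

>>> step_arm --plan '[[[1, -6, 0, 0, 17], [2, -14, 0, 0, 17], [3, -22, 0, 0, 17], [4.5, -31, 0, 0, 17], [6, -40, 0, 0, 17], [7, -49, 0, 0, 17], [8.5, -58, 0, 0, 17], [9.5, -66, 0, 0, 17]]]'

```text
time: 10.62
tool_pos: [0.5828, 0.0167, 0.0835]
ee_rot: [3.141, 0.0, 1.713]
wrist_force: [0.3, -0.2, -0.0]
width: 0.0157
```

>>> step_arm --plan '[[[1, -8, 0, 0, 17], [2.5, -17, 0, 0, 17], [4, -26, 0, 0, 17], [5, -35, 0, 0, 17], [6.5, -44, 0, 0, 17], [7.5, -53, 0, 0, 17], [9, -62, 0, 0, 17], [9.5, -67, 0, 0, 17]]]'

```text
time: 11.28
tool_pos: [0.5923, -0.0505, 0.0835]
ee_rot: [3.142, 0.0, 1.713]
wrist_force: [0.8, 0.1, 0.3]
width: 0.0163
```

>>> step_arm --plan '[[[0, 0, 20, 0, 0], [0, 0, 45, 0, 0], [2, -20, 60, 0, 0], [6, -50, 60, 0, 0], [11, -80, 60, 0, 0], [16, -110, 60, 0, 0], [18, -130, 60, 0, 0], [19, -135, 60, 0, 0]]]'

```text
time: 11.95
tool_pos: [0.6109, -0.1878, 0.1431]
ee_rot: [-3.141, 0.001, 1.71]
wrist_force: [-0.4, 1.1, -0.5]
width: 0.0004
```

```bash
python3 look.py l7
```

```text
(400, 796, 3) 12.05 [ 0.61092622 -0.18489351  0.14307586] [-3.14120880e+00 -8.87588040e-04  1.71197709e+00] [-0.1374982   0.62389608  0.34381292]
```

View pics/l7.png

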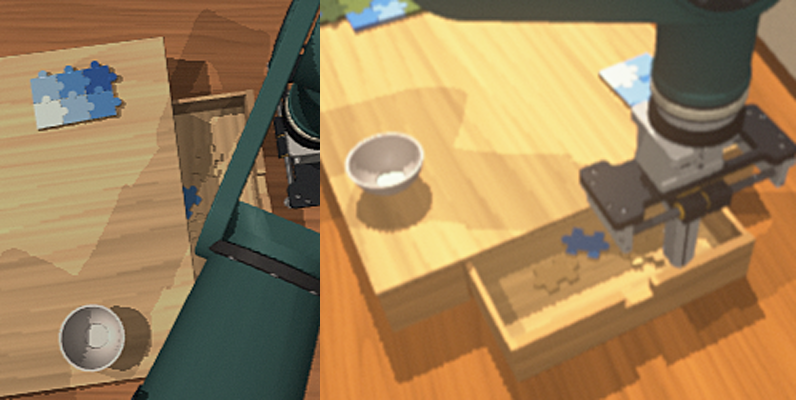

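All three pieces are in the drawer; a is face up at side crop (585,243). Next I'll go out in front of the drawer and down with the fingers shut.

>>> step_arm --plan '[[[-8, -12, 0, 0, 0], [-16, -28, 0, 0, 0], [-20, -37, 0, 0, 0], [-20, -38, 0, 0, 0], [-20, -38, -20, 0, 0], [-20, -38, -40, 0, 0], [-20, -38, -50, 0, 0], [-20, -38, -50, 0, 0]]]'

```text
time: 12.72
tool_pos: [0.5893, -0.2204, 0.0901]
ee_rot: [-3.136, -0.004, 1.715]
wrist_force: [0.0, 0.0, 0.4]
width: 0.0004
```

>>> step_arm --plan '[[[0, 0, -12, 0, 0], [0, 0, -25, 0, 0], [0, 0, -38, 0, 0], [0, 0, -48, 0, 0], [0, 0, -54, 0, 0], [0, 0, -54, 0, 0]]]'

```text
time: 13.22
tool_pos: [0.5898, -0.2215, 0.0369]
ee_rot: [-3.138, -0.002, 1.714]
wrist_force: [-0.5, 0.2, -0.2]
width: 0.0004
```

```bash
python3 look.py l8
```

```text
(400, 796, 3) 13.3167 [ 0.59106041 -0.22212383  0.03925409] [-3.14136150e+00 -1.97877893e-04  1.71379545e+00] [-0.41024415  0.54600277  0.16240072]
```

View pics/l8.png

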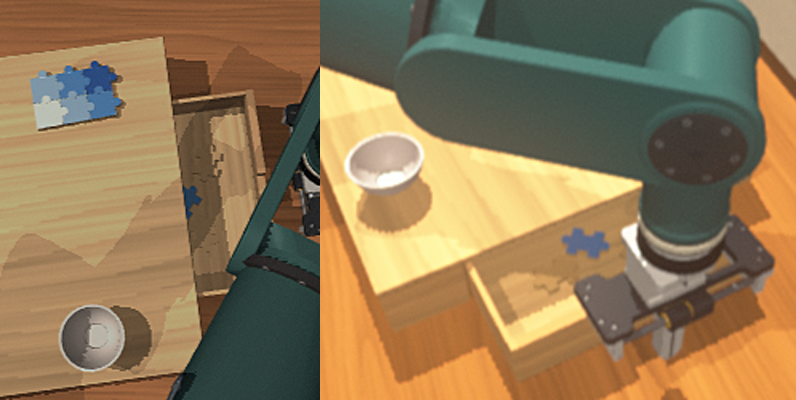

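The fingers stand in front of the drawer with no contact. I'll push it shut slowly, with a careful end.

>>> step_arm --plan '[[[-0.5, 5, 0, 0, 0], [-1.5, 11, 0, 0, 0], [-2.5, 17, 0, 0, 0], [-3.5, 24, 0, 0, 0], [-4.5, 32, 0, 0, 0], [-5.5, 40, 0, 0, 0], [-7, 48, 0, 0, 0], [-8, 56, 0, 0, 0]]]'

```text
time: 13.98
tool_pos: [0.583, -0.1658, 0.0397]
ee_rot: [3.141, 0.002, 1.714]
wrist_force: [-0.2, -2.1, 0.3]
width: 0.0002
```

>>> step_arm --plan '[[[-1, 8, 0, 0, 0], [-2.5, 16, 0, 0, 0], [-3.5, 24, 0, 0, 0], [-4.5, 32, 0, 0, 0], [-5.5, 40, 0, 0, 0], [-7, 48, 0, 0, 0], [-8, 56, 0, 0, 0], [-9, 62, 0, 0, 0]]]'

```text
time: 14.65
tool_pos: [0.574, -0.103, 0.0395]
ee_rot: [3.141, -0.0, 1.714]
wrist_force: [-0.3, -0.8, -0.2]
width: 0.0003
```

>>> step_arm --plan '[[[-1, 6, 0, 0, 0], [-1.5, 12, 0, 0, 0], [-2.5, 18, 0, 0, 0], [-3.5, 24, 0, 0, 0], [-4, 29, 0, 0, 0], [-4.5, 33, 0, 0, 0], [-5.5, 37, 0, 0, 0], [-6, 40, 0, 0, 0]]]'

```text
time: 15.32
tool_pos: [0.5683, -0.0636, 0.0395]
ee_rot: [3.141, -0.0, 1.714]
wrist_force: [0.7, -2.9, -0.8]
width: 0.0002
```

>>> step_arm --plan '[[[-0.3, 2, 0, 0, 0], [-0.6, 4, 0, 0, 0], [-0.9, 6, 0, 0, 0], [-1.1, 8, 0, 0, 0], [-1.3, 9, 0, 0, 0], [-1.4, 10, 0, 0, 0], [-1.4, 10, 0, 0, 0]]]'

```text
time: 15.9
tool_pos: [0.5666, -0.0539, 0.0395]
ee_rot: [3.142, -0.0, 1.714]
wrist_force: [0.5, -2.1, 0.6]
width: 0.0003
```

>>> step_arm --plan '[[[-0.1, 1, 0, 0, 0], [-0.3, 2, 0, 0, 0], [-0.4, 3, 0, 0, 0], [-0.4, 3, 0, 0, 0]]]'

```text
time: 16.23
tool_pos: [0.5661, -0.0509, 0.0395]
ee_rot: [-3.141, -0.0, 1.714]
wrist_force: [0.7, -1.0, 1.5]
width: 0.0007
```

>>> step_arm --plan '[[[-0.1, 1, 0, 0, 0], [-0.3, 2, 0, 0, 0], [-0.3, 2, 0, 0, 0], [-0.3, 2, 0, 0, 0]]]'

```text
time: 16.57
tool_pos: [0.5659, -0.0489, 0.0395]
ee_rot: [-3.141, -0.0, 1.714]
wrist_force: [0.8, -1.0, -0.0]
width: 0.0004
```

>>> step_arm --plan '[[[-0.1, 1, 0, 0, 0], [-0.3, 2, 0, 0, 0], [-0.3, 2, 0, 0, 0], [-0.3, 2, 0, 0, 0]]]'

```text
time: 16.9
tool_pos: [0.5659, -0.0488, 0.0395]
ee_rot: [3.142, 0.003, 1.713]
wrist_force: [0.1, -5.1, 0.0]
width: 0.0005
```

>>> step_arm --plan '[[[-0.1, 1, 0, 0, 0], [-0.3, 2, 0, 0, 0], [-0.3, 2, 0, 0, 0], [-0.3, 2, 0, 0, 0]]]'

```text
time: 17.23
tool_pos: [0.5659, -0.0489, 0.0396]
ee_rot: [3.141, 0.007, 1.713]
wrist_force: [0.9, -9.3, -1.8]
width: 0.0001
```

The tool has stopped advancing and the force is rising (5 → 9 N), so the drawer is at its stop. I'll back off and rise to get a clear view.

>>> step_arm --plan '[[[1, -5, 0, 0, 0], [2, -14, 0, 0, 0], [4, -30, 0, 0, 0], [7, -50, 0, 0, 0], [8, -60, 10, 0, 0], [8, -60, 45, 0, 0], [8, -60, 80, 0, 0], [8, -60, 110, 0, 0]]]'

```text
time: 17.9
tool_pos: [0.5734, -0.1051, 0.152]
ee_rot: [3.141, -0.001, 1.713]
wrist_force: [1.0, -0.7, 0.6]
width: 0.0005
```

>>> step_arm --plan '[[[-20, -15, 20, 0, 0], [-50, -45, 40, 0, 0], [-80, -75, 50, 0, 0], [-110, -105, 50, 0, 0], [-135, -130, 50, 0, 0], [-160, -155, 50, 0, 0], [-180, -175, 50, 0, 0], [-190, -185, 50, 0, 0]]]'

```text
time: 18.57
tool_pos: [0.3811, -0.2918, 0.2005]
ee_rot: [3.141, 0.001, 1.711]
wrist_force: [-0.1, -0.1, 0.4]
width: 0.0005
```

```bash
python3 look.py l9
python3 - <<'E'
import pickle;from h import *
a=pickle.load(open('s0.pkl','rb'));b=pickle.load(open('l9.pkl','rb'))
def T(s,box):
    x0,y0,x1,y1=box;return s['frame'][y0:y1,x0:x1]
for k,n,box in(('top','sec',(205,115,268,163)),('top','bowl',(224,268,272,314)),('top','mug',(436,224,492,280)),('side','sec',(312,104,374,150)),('side','bowl',(180,146,228,186)),('side','mug',(298,345,360,400))):
    t=T(a[k],box);r=cv2.matchTemplate(b[k]['frame'],t,cv2.TM_CCOEFF_NORMED);_,m,_,l=cv2.minMaxLoc(r);print(k,n,m,'shift px',l[0]-box[0],l[1]-box[1])
E
```

```text
(400, 796, 3) 18.6667 [ 0.38201414 -0.29131851  0.20036283] [3.14076301e+00 2.36394863e-04 1.70981122e+00] [ 0.20880371 -0.40566311  1.00852047]
top sec 0.9989122748374939 shift px 0 0
top bowl 0.9669739603996277 shift px 0 0
top mug 0.5550358295440674 shift px 0 0
side sec 0.9857598543167114 shift px 0 0
side bowl 0.5524787902832031 shift px 268 -30
side mug 0.9824416041374207 shift px 0 0
```

View pics/l9.png

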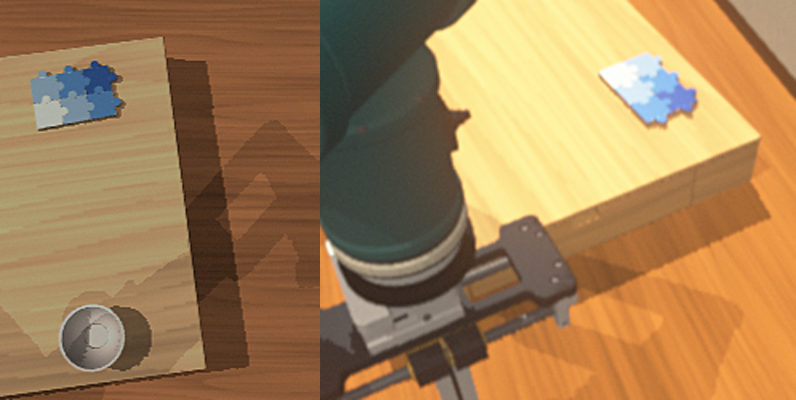

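The drawer front is flush with the edge: nothing shows beyond it from above, and its outline is flush in the side view. Each protected object matched at zero pixel shift in at least one unobstructed view. The arm is clear of everything, so I'm handing in.

```bash
python3 -c "
from bench import robot
print(robot.close_job())"
```

```text
the job is handed in; nothing more can be done
None
```

The three loose pieces are in the drawer, the drawer is pushed shut, and the job was handed in at about 18.7 s of the allowed 58 s. I swept b, then c, then a over the edge with slightly open fingertips. I then shut the drawer with closed fingers until they stopped advancing and the force rose from about 5 to 9 N.

**Pieces:** just before the drawer was shut, the pictures showed all three in it: b and c face down, a face up at the inner end. With the drawer shut they can't be seen, so their final rest is inferred.

**Drawer:** in the last pictures nothing stands out beyond the board edge from above, and the front looks flush in the side view.

**Section, bowl and mug:** comparing first and last pictures gave no shift for the section in both views, the bowl from above and the mug from the side.
- **Mug from above:** a weak match (0.56, at no shift).
- **Bowl from the side:** failed (0.55, at an unrelated spot). The arm was in front of the bowl in that view.

The highest force I read at the wrist was about 9 N, and the arm ended clear of everything.

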